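# Fit the burnishing head to the strap-edge burnisher

## Task

Take the dark-wood burnishing head out of the tray and set it over the burnisher's upright spindle; the cross pin may stand at any angle, so turn the head on it under light pressure, never more than 30 N, until its slots drop over the pin. Then push it down against the spring, twist it clockwise as seen from above until it gently meets its stop, and ease off so that it stays locked on the spindle, upright, with your hand clear. Do not force it at any point, and leave the pale head and both dye dishes where they are.

Things in the scene. Friction and masses are not known exactly. Their poses are not given: they have to be found in the camera images.
- head_grip (a point): Dark-wood burnishing head, standing upright in the tray: turned, 100 mm tall, about 0.24 kg, with a 46 mm wide aluminium foot (lowest 24 mm), three grooves in its middle and a plain cylindrical grip 40 mm across, 67 to 97 mm above the underside. This point is on the axis in the grip, 81 mm above the underside; z up along the axis.
- head: The same dark head; origin centre of its underside. Bore 15.5 mm wide, 60 mm deep. A land 6 mm thick rings the underside, parted by two 9 mm wide slots for the pin along this frame's +x and -x (red dots). Above the land the pin can turn: 45 degrees from each slot is its seat, behind a 2.5 mm high catch and before a tall stop. The head locks by turning 45 degrees clockwise from above.
- machine: Strap-edge burnisher, switched off, fixed to the bench: green housing under a steel plate, 210 x 180 x 100 mm; origin centre of its underside, z up, switch and dial on its -x side. A steel spindle 14 mm across stands upright in the middle; its upper end, 180 mm above the bench, is an 8 mm long cone. The spindle is stiff in its gears: it slips round at about 0.25 N m.
- pin_centre (a point): Middle of the brass cross pin (square bar, 6 x 6 mm, 36 mm long) through the spindle, on its axis, 140 mm above the bench. Its axes are the machine's: the pin itself lies level at an angle that differs each time and is not measured; turn the head on it under light pressure to find it (within half a turn).
- spindle_nose (a point): Upper end of the spindle, 40 mm above the pin. Heights of the head's underside from the pin's centre: +3 mm land resting on top of the pin; -4 mm slots dropped over the pin, foot on the sprung sleeve; -11.5 mm or lower to twist past the catch; -14 mm hard bottom; -9 mm locked and let go.
- sleeve_rest (a point): Top of the black sprung sleeve, 46 mm across, round the spindle, when not pressed: 4 mm below the pin's centre. It goes down 10 mm; its push is 7 N at first, rising by 0.7 N per mm. A head let go without being locked is pushed back up to here.
- spare_centre (a point): Pale-wood burnishing head, same size, stands in the other end bay of the tray; its centre, 50 mm above its foot. To be left alone.
- dish_a_centre (a point): White porcelain dye dish with a black stain, 84 mm across, 20 mm high; its centre, 10 mm up. To be left alone.
- dish_b_centre (a point): White porcelain dye dish with a red-brown stain, 84 mm across, 20 mm high; its centre, 10 mm up. To be left alone.
- tray: Wooden tray 190 x 270 x 28 mm fixed to the bench, origin centre of its underside; three bays side by side along its y, floor 8 mm thick; one burnishing head stands in each of the two outer bays (centres about 87 mm to either side), strap formers lie in the middle one.
Things that resemble listed ones, but are neither listed nor needed, are in the scene too. Leave any turquoise look-alike of the head alone.

How it is judged:
On the way, in this order (a step that is already met when the one before it is completed fails the run):
1. the dark head stands upright over the spindle, the spindle's nose in its bore, not yet over the pin (horizontal distance between head and pin_centre below 0.005 m and z of head in the frame of pin_centre below 0.03 m and angle between head's own z axis and vertical below 0.15 rad), for 0.1 s.
2. its slots have dropped over the cross pin (horizontal distance between head and pin_centre below 0.004 m and z of head in the frame of pin_centre below -0.002 m), for 0.2 s.
At the end, for the whole second after the job is handed in: The dark head is locked on the spindle and let go: its underside 7.5 to 10.5 mm below the pin's centre (held there by the spring, pin in its seat), within 4 mm of the spindle axis, upright within 0.08 rad; the pale head and the dishes have not been moved by more than 15 mm (z of head in the frame of pin_centre between -0.0105 and -0.0075 m and horizontal distance between head and pin_centre below 0.004 m and angle between head's own z axis and vertical below 0.08 rad and linear speed of head below 0.01 m/s and distance of each of spare_centre, dish_a_centre, dish_b_centre from where it was at the start of the episode below 0.015 m); the robot touches nothing.
It fails at once if the head is pressed on the burnisher with more than 30 N while its slots have not yet dropped over the pin (z of head in the frame of pin_centre above -0.002 m and contact force between head and machine above 30 N).
It fails at once if the head is forced: all the contacts between it and the burnisher (sleeve, pin and stop) add up to more than 60 N (contact force between head and machine above 60 N).
It fails at once if the pale head is moved by more than 15 mm (distance of spare_centre from where it was at the start of the episode above 0.015 m).
It fails at once if a dye dish is moved by more than 15 mm (distance of any of dish_a_centre, dish_b_centre from where it was at the start of the episode above 0.015 m).
It also fails if it takes over 72 s, if anything falls off the work surface, if the arm or the gripper's body presses on something with over 40 N, if the wrist force passes 120 N, or if a joint passes its speed limit or range.

## Robot

A 6-joint arm with a two-finger parallel gripper is mounted at the origin on the work surface. World frame = base frame: x ahead of the robot, y to its left, z up, the work surface at z = 0. Lengths are in m, angles in rad, forces in N, time in s.
With the tool pointing down it reaches from about 0.35 to 0.975 m from the base axis. Payload 4.9 kg.
Tool frame: the origin (TCP) lies midway between the tips of the shut fingers; the grasp point (between the pads) lies ctrl.tcp_to_grasp behind it (ctrl.tcp_to_grasp is the distance from the TCP to the grasp point, in m); z points along the fingers, y is the direction in which the jaws open and shut (so a half turn about z gives the same grasp; the last joint's range is limited). The gripper opens to 85 mm and grips with 20 to 120 N. Pads are 22 mm wide; open, the fingers measure 114 mm over their backs; the gripper's body (76 mm by 85 mm) begins 54 mm behind the grasp point. The pads swing forward as they close: fully open they stand 13 mm farther back than shut.
Start: joints at [0.991, 0.053, 1.613, -0, 1.476, -0.119], TCP at [0.278, 0.56, 0.231] pointing down, gripper open.
Joint ranges: [-3.01, 3.01], [-1.01, 2.22], [0.06, 2.58], [-1.02, 4.17], [0.09, 2.62], [-3.14, 3.14]. Speed limits (rad/s): [2.57, 2.57, 3.14, 3.14, 3.14, 3.14].

## Interface

Orientations are given as a rotation vector (axis times angle).
In Python, from station import ctrl, get_image, calibration, finish_job, models gives the robot as it stands.
- The arm moves only by the shell command python3 -m creep 'ROWS' [FORCE]. ROWS is JSON, a list of rows, each a list of 7 numbers: the opening, from 0 (shut) to 1 (fully open), then the shift along the tool's x, y, z in m, then the turn, a rotation vector about the tool's x, y, z in degrees. A call has 1 to 20 rows; each row shifts and turns the commanded pose from where the row before left it, along the tool's axes as they then stand; what a row does not reach is not made up. A row lasts 1/10 s, in which the tool goes at most 50 mm and 8.59 degrees, less where a joint would pass 70% of its speed; a pose out of reach is approached as far as the arm can. A call with a gripper value outside its range is refused whole. The fingers move at their own pace and stop on an object; FORCE is the grip in N (left out, the last holds). Time passes only in rows, so rows that do not move let the fingers close. It gives the time, the measured TCP pose, the force and the opening at its end, in the units of the state.
- ctrl.get_obs(): the state, without advancing time (a new reading comes with each control period).
- get_image(name): name is "side" or "top"; returns the picture (480x640x3 uint8, red, green, blue); there is no depth.
- calibration(name): a dict with "mtx" (3x3 intrinsics, pixels), "k1" (the pictures are not rectified: a ray, as slopes to the right and down, at radius r is drawn at 1 + k1 r^2 times it, then the intrinsics apply), "R" (3x3) and "t" (3): a world point X has camera coordinates R X + t. Camera axes: x right, y down, z forward; pixel columns grow to the right and rows downward; lengths in m; the calibration is good to about 2 mm. A picture is of the moment at which its call begins. calibration takes no time and is no camera call.
- finish_job(): hands the job in, once; it reports no verdict.
Trained networks look in the newest picture that a camera, given by its name, has taken for a name from the list of things; names that differ only in an ending like _2 or _b are one class to them, and where a whole thing is asked for, a point or a joint stands for the part that bears it (a point fixed in the world has none). Each returns a list of dicts, best first, with "conf" (0 to 1); they miss things now and then, are a little off and sometimes report something else, mostly with a low value. They report only what shows in the picture. A call takes as long as a camera call. They do not tell look-alikes from the thing itself.
- models.search_frame(camera, name): "extent" ([left, top, right, bottom] in pixels, round what is visible of it).
The state is a dict: "t": time; "q": joint angles; "dq": joint speeds; "effort": joint torques, N m; "tool_pos": TCP position; "tool_rot": TCP orientation; "contact_force": force on the tool from outside, world axes, zero at the start; "wrist_torque": the same for the moment, N m; "opening": finger opening in m.
Only numpy, scipy, OpenCV 4.12 (cv2) and the standard library are available. Lean on these libraries where they do the work, as an engineer would, in place of code of your own. Each camera call takes 0.05 s, during which the arm holds its last target. There are 200 camera calls.

## Working session

There is one attempt and no reset: what is moved stays moved. The work goes in short steps, Python scripts to look and compute and a shell command to move; the robot and the scene stay as the last step left them, time stands still between calls to the robot, and variables do not carry over. Pictures are saved under pics/ and viewed, about 8 in all and at most 12, crops included, and the job is handed in when it is done.

```bash
mkdir -p pics; ls; cat > h.py <<'E'
import numpy as np, cv2
from station import ctrl, get_image, calibration, finish_job, models
def shot(n,f=None):
    im=get_image(n)
    if f: cv2.imwrite('pics/'+f,cv2.cvtColor(im,cv2.COLOR_RGB2BGR))
    return im
def ray(n,u,v):
    c=calibration(n);K=np.array(c['mtx']);d=np.linalg.solve(K,[u,v,1.])[:2];p=d.copy()
    for _ in range(20): p=d/(1+c['k1']*(p@p))
    R=np.array(c['R']);return -R.T@np.array(c['t']),R.T@np.array([*p,1])
def atz(n,u,v,z):
    o,d=ray(n,u,v);return o+d*(z-o[2])/d[2]
def proj(n,X):
    c=calibration(n);p=np.array(c['R'])@X+c['t'];p=p[:2]/p[2];p=p*(1+c['k1']*(p@p))
    return (np.array(c['mtx'])@[*p,1])[:2]
def tri(obs):
    A=0;b=0
    for n,u,v in obs:
        o,d=ray(n,u,v);d=d/np.linalg.norm(d);P=np.eye(3)-np.outer(d,d);A=A+P;b=b+P@o
    return np.linalg.solve(A,b)
E
python3 - <<'E'
from h import *
print(ctrl.tcp_to_grasp, ctrl.get_obs())
for n in('top','side'):
    shot(n,n+'0.png');c=calibration(n);print(n,-np.array(c['R']).T@c['t'],c['mtx'],c['R'])
    for k in('head','machine','spindle_nose','spare_centre','tray','head_grip'):
        print(n,k,[(np.round(d['extent']).tolist(),round(d['conf'],2)) for d in models.search_frame(n,k)])
E
```

```text
pics
0.0187 {'t': 0.0, 'q': array([ 9.91046744e-01,  5.33317013e-02,  1.61427944e+00,  8.80975243e-06,
        1.47598240e+00, -1.19013496e-01]), 'dq': array([-0.00071461, -0.00158961, -0.00015403,  0.00135029,  0.00071969,
        0.00033504]), 'effort': array([-1.04882536e-03, -3.93688560e+01, -3.70172882e+01, -3.82500812e-04,
        6.97395517e-03,  6.92566857e-06]), 'tool_pos': array([0.27754737, 0.5593108 , 0.2300873 ]), 'tool_rot': array([-7.17180955e-01, -3.05792288e+00,  2.94773552e-03]), 'contact_force': array([ 0.67647243, -0.31991549,  0.17440104]), 'wrist_torque': array([-0.0011545 , -0.01068484, -0.05829512]), 'opening': 0.08530938002178771}
top [ 0.38844837 -0.01570567  1.26582933] [[555.92118481   0.         316.45008303]
 [  0.         555.92118481 248.07757507]
 [  0.           0.           1.        ]] [[ 0.00349327 -0.99993041  0.01126859]
 [-0.99133156 -0.00494279 -0.13129095]
 [ 0.13133751 -0.01071227 -0.99127983]]
top head [([233.0, 163.0, 258.0, 190.0], 0.98), ([227.0, 247.0, 253.0, 270.0], 0.92), ([222.0, 340.0, 249.0, 363.0], 0.92)]
top machine [([296.0, 199
[... 522 characters left out ...]
       464.45459743 241.18382666]
 [  0.           0.           1.        ]] [[ 0.88203285 -0.4711674   0.00439834]
 [-0.28052501 -0.53260148 -0.7985245 ]
 [ 0.37858127  0.70309099 -0.60194624]]
side head [([286.0, 205.0, 302.0, 247.0], 0.97), ([344.0, 194.0, 362.0, 231.0], 0.93), ([203.0, 230.0, 225.0, 274.0], 0.58), ([275.0, 230.0, 402.0, 339.0], 0.25)]
side machine [([276.0, 232.0, 397.0, 342.0], 0.87)]
side spindle_nose [([276.0, 230.0, 401.0, 338.0], 0.86)]
side spare_centre [([245.0, 176.0, 263.0, 214.0], 0.62)]
side tray [([218.0, 192.0, 326.0, 267.0], 0.89)]
side head_grip [([201.0, 231.0, 229.0, 274.0], 0.8), ([346.0, 193.0, 360.0, 232.0], 0.76), ([281.0, 209.0, 300.0, 250.0], 0.6)]
```

```bash
ls pics
```

```text
side0.png
top0.png
```

View pics/top0.png

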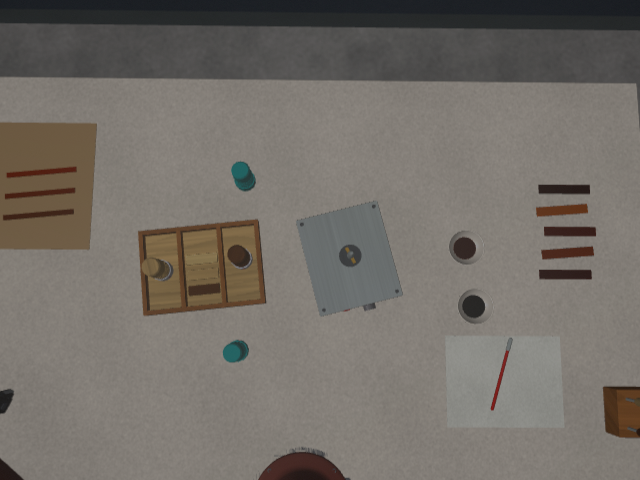

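```bash
python3 - <<'E'
import cv2
s=cv2.imread('pics/side0.png')[160:360,180:420]
cv2.imwrite('pics/c1.png',cv2.resize(s,None,fx=3,fy=3,interpolation=cv2.INTER_CUBIC)[:600])
E
```

```text
(no output)
```

View pics/c1.png

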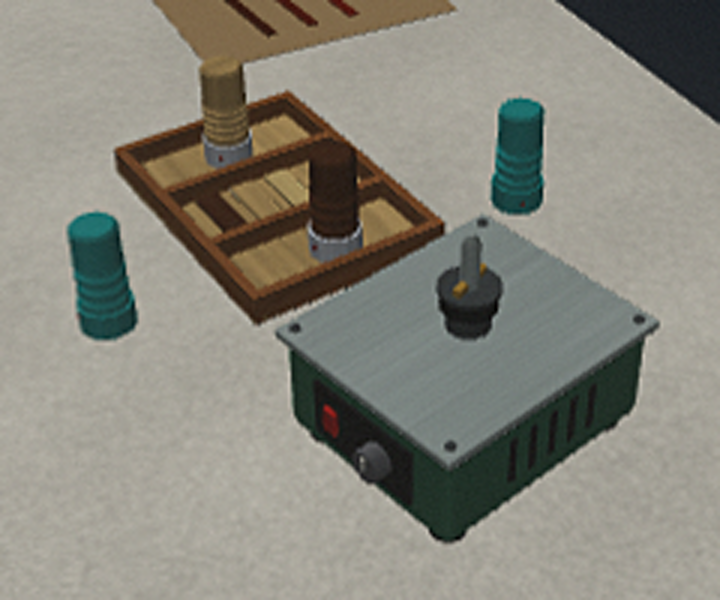

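The top view shows the dark head at about (240,256) in the tray's right bay, the pale one at (157,268), and turquoise look-alikes at (243,176) and (235,351). The burnisher's spindle is at about (349,256). In the side crop the dark head's grip is brown and its foot is aluminium with a red dot near side px (285,242), and the pin shows at about (333,257) to (341,249). The brown one in the tray fits the description. I'll confirm it with an enlarged top crop.

```bash
python3 - <<'E'
import cv2,numpy as np
t=cv2.imread('pics/top0.png');s=cv2.imread('pics/side0.png')
f=lambda a,k:cv2.resize(a,None,fx=k,fy=k,interpolation=cv2.INTER_CUBIC)
a=f(t[235:280,220:265],8.0);b=f(t[235:280,327:372],8.0)
c=f(s[195:255,270:315],5);d=f(s[230:280,310:370],5)
o=np.zeros((600,800,3),np.uint8)
o[:300,:300]=a[:300,:300];o[:300,310:610]=b[:300,:300]
o[305:600,:225]=c[:295];o[305:555,310:610]=d
cv2.imwrite('pics/c2.png',o)
E
```

```text
(no output)
```

View pics/c2.png

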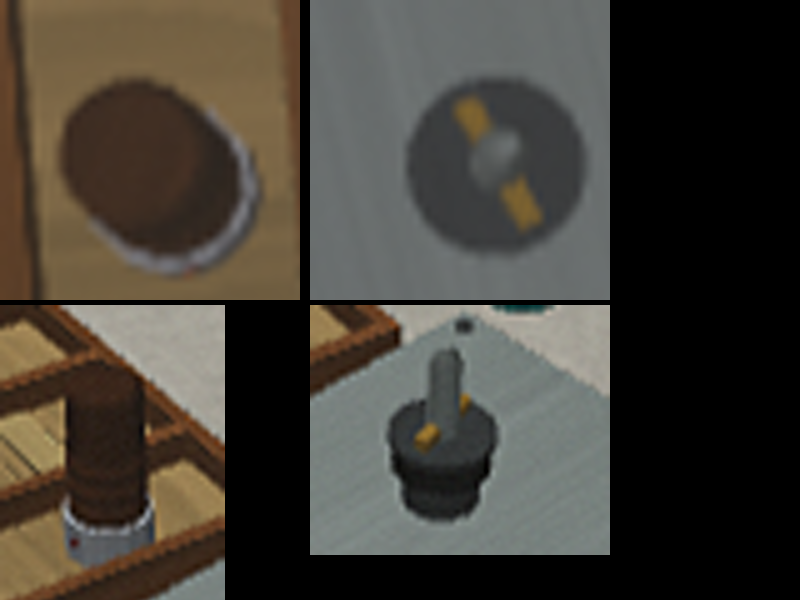

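```bash
python3 - <<'E'
from h import *
# spindle: sleeve disc/pin in top, nose & pin in side
print('pin top', atz('top',350.6,255.3,.14), atz('top',350.4,255.6,.136))
print('side sleeve', atz('side',310+(443-310)/5,230+(434-305)/5,.136))
print('pin ends top',a:=atz('top',327+158/8,235+97/8,.143),b:=atz('top',327+220/8,235+228/8,.143),np.degrees(np.arctan2(*(a-b)[1::-1])))
c=atz('side',310+118/5,230+(438-305)/5,.14);d=atz('side',310+155/5,230+(400-305)/5,.14);print('side pin',c,d,np.degrees(np.arctan2(*(d-c)[1::-1])))
# head
g=atz('top',236.25,253.5,.108);print('head top',g)
print('side top',atz('side',270+105/5,195+(378-305)/5,.108))
print('dot top',atz('top',220+187/8,235+272/8,.016),'dot side',atz('side',285,242.4,.016))
# overlay check with candidate axis
import sys
im=cv2.imread('pics/top0.png')
# segmentation of dark head top in side: foot extents
for n,h in (('top',g),):
    for z in (.008,.032,.108): print(z,proj(n,np.array([*h[:2],z])),proj('side',np.array([*h[:2],z])))
# machine yaw from plate corners
P=[atz('top',u,v,.1)[:2] for u,v in((301,224),(376,206),(398,295),(323,310))];print(np.round(P,3))
E
```

```text
pin top [ 0.52309153 -0.09762335  0.14      ] [ 0.52294921 -0.09750167  0.136     ]
side sleeve [ 0.52269766 -0.09861947  0.136     ]
pin ends top [ 0.53948284 -0.08962501  0.143     ] [ 0.50599457 -0.10525744  0.143     ] 25.023326857719802
side pin [ 0.51332589 -0.10227651  0.14      ] [ 0.53973059 -0.08737372  0.14      ] 29.44033804310198
head top [0.5295565  0.13975782 0.108     ]
side top [0.53174192 0.14364404 0.108     ]
dot top [0.50566408 0.13529333 0.016     ] dot side [0.50944261 0.1395243  0.016     ]
0.008 [242.04548943 258.8503403 ] [292.07287351 242.62509261]
0.032 [240.73908936 257.64428073] [291.795484   235.22633622]
0.108 [236.25 253.5 ] [290.87594698 210.58135246]
[[ 0.594  0.005]
 [ 0.634 -0.155]
 [ 0.445 -0.2  ]
 [ 0.413 -0.042]]
```

Confirmed: the head with the dark-wood grip, aluminium foot and red dot at (0.530, 0.141) is the one. Its slots lie at about 10°, the pin at about 25-29°, and the spindle at (0.523, -0.098).

```bash
cat >> h.py <<'E'
from scipy.spatial.transform import Rotation as Ro
def go(target):
    o=ctrl.get_obs();R=Ro.from_rotvec(o['tool_rot']).as_matrix()
    print('t %.2f pos'%o['t'],o['tool_pos'].round(4),'q6 %.2f'%o['q'][5],'yaw y %.1f'%np.degrees(np.arctan2(R[1,1],R[0,1])),'zaxis',R[:,2].round(4),'F',o['contact_force'].round(1),'Tq',o['wrist_torque'].round(2),'open %.4f'%o['opening'])
    print('shift mm',(1000*R.T@(np.array(target)-o['tool_pos'])).round(1))
E
python3 -m creep '[[1,-0.0345,-0.0218,0,0,0,0],[1,-0.0345,-0.0218,0,0,0,0],[1,-0.0345,-0.0218,0,0,0,0],[1,-0.0345,-0.0218,0,0,0,0],[1,-0.0345,-0.0218,0,0,0,0],[1,-0.0345,-0.0218,0,0,0,0],[1,-0.0345,-0.0218,0,0,0,0],[1,-0.0345,-0.0218,0,0,0,0],[1,-0.0345,-0.0218,0,0,0,0],[1,-0.0345,-0.0218,0,0,0,0],[1,-0.0345,-0.0218,0,0,0,0],[1,-0.0345,-0.0218,0,0,0,0],[1,0,0,0,0,0,0],[1,0,0,0,0,0,0]]'
python3 -c "
from h import *
go([.5305,.1415,.120])"
```

```text
t: 2.1
tool_pos: [0.5326, 0.1409, 0.2313]
tool_rot: [-0.72, -3.057, -0.001]
contact_force: [-0.2, -0.5, -0.1]
opening: 0.0854
t 2.10 pos [0.5326 0.1409 0.2313] q6 -0.99 yaw y 63.5 zaxis [-4.e-04  5.e-04 -1.e+00] F [-0.2 -0.5 -0.1] Tq [ 0.01 -0.02 -0.04] open 0.0854
shift mm [  2.1  -0.4 111.3]
```

```bash
python3 -m creep '[[1,0.002,0,0.03,0,0,0],[1,0,0,0.03,0,0,0],[1,0,0,0.03,0,0,0],[1,0,0,0.02,0,0,0],[1,0,0,0.015,0,0,0],[1,0,0,0.015,0,0,0],[1,0,0,0.012,0,0,0],[1,0,0,0.012,0,0,0],[1,0,0,0,0,0,0],[1,0,0,0,0,0,0]]'
python3 - <<'E'
from h import *
go([.5305,.1415,.067])
a=shot('top');b=shot('side')
f=lambda a,k:cv2.resize(a,None,fx=k,fy=k,interpolation=cv2.INTER_CUBIC)
cv2.imwrite('pics/c3.png',np.hstack([f(a[215:305,195:285],4.4),f(b[185:275,250:340],4.4)])[:,:,::-1])
E
```

```text
t: 3.1
tool_pos: [0.5308, 0.1423, 0.0675]
tool_rot: [0.718, 3.058, 0.0]
contact_force: [0.7, -0.3, 1.3]
opening: 0.0856
t 3.10 pos [0.5308 0.1423 0.0675] q6 -0.98 yaw y 63.6 zaxis [ 2.e-04  0.e+00 -1.e+00] F [ 0.7 -0.3  1.3] Tq [0.01 0.01 0.03] open 0.0856
shift mm [-0.1 -0.9  0.5]
```

View pics/c3.png

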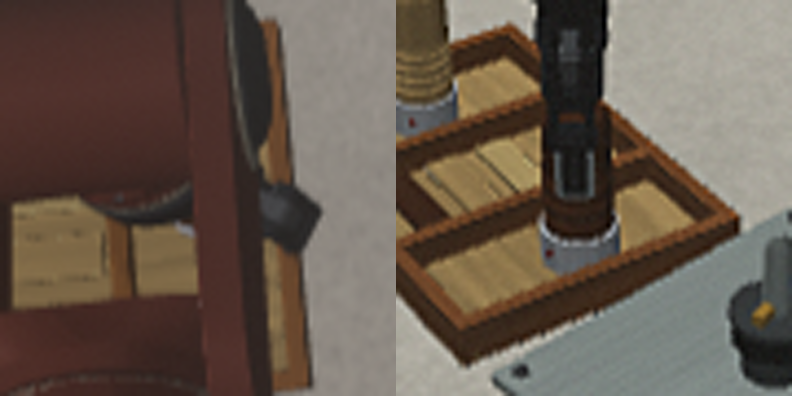

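The side crop shows the near finger centred in front of the dark grip, about 1 mm off. I'll close on it.

```bash
python3 -m creep '[[0.3,0,0,0,0,0,0],[0.3,0,0,0,0,0,0],[0.3,0,0,0,0,0,0],[0.3,0,0,0,0,0,0],[0.3,0,0,0,0,0,0],[0.3,0,0,0,0,0,0],[0.3,0,0,0,0,0,0],[0.3,0,0,0,0,0,0],[0.3,0,0,0,0,0,0],[0.3,0,0,0,0,0,0],[0.3,0,0,0,0,0,0],[0.3,0,0,0,0,0,0]]' 60
python3 -m creep '[[0.3,0,0,-0.02,0,0,0],[0.3,0,0,-0.03,0,0,0],[0.3,0,0,-0.04,0,0,0],[0.3,0,0,-0.04,0,0,0],[0.3,0,0,-0.04,0,0,0],[0.3,0,0,-0.03,0,0,0],[0.3,0,0,0,0,0,0],[0.3,0,0,0,0,0,0]]'
python3 - <<'E'
from h import *
go([.523,-.098,.270])
a=shot('top');b=shot('side','s4.png');cv2.imwrite('pics/t4.png',a[:,:,::-1])
print(models.search_frame('side','head')[:3])
E
```

```text
t: 4.4
tool_pos: [0.5308, 0.1421, 0.0678]
tool_rot: [0.717, 3.058, -0.001]
contact_force: [-1.8, -2.4, 5.5]
opening: 0.039
t: 5.2
tool_pos: [0.5304, 0.1425, 0.2662]
tool_rot: [-0.717, -3.058, -0.0]
contact_force: [-0.4, -0.6, -2.2]
opening: 0.039
t 5.20 pos [0.5304 0.1425 0.2662] q6 -0.98 yaw y 63.6 zaxis [-7.e-04  5.e-04 -1.e+00] F [-0.4 -0.6 -2.2] Tq [-0.    0.01  0.05] open 0.0390
shift mm [-100.3 -218.7   -3.9]
[{'extent': [202.1, 232.8, 225.0, 275.6], 'conf': 0.78}, {'extent': [276.7, 134.5, 300.4, 179.4], 'conf': 0.74}, {'extent': [345.5, 192.3, 360.5, 231.1], 'conf': 0.71}]
```

```bash
python3 -m creep '[[0.3,-0.005,-0.0109,0,0,0,0],[0.3,-0.01,-0.0218,0,0,0,0],[0.3,-0.01,-0.0218,0,0,0,0],[0.3,-0.01,-0.0218,0,0,0,0],[0.3,-0.01,-0.0218,0,0,0,0],[0.3,-0.01,-0.0218,0,0,0,0],[0.3,-0.01,-0.0218,0,0,0,0],[0.3,-0.01,-0.0218,0,0,0,0],[0.3,-0.01,-0.0218,0,0,0,0],[0.3,-0.01,-0.0218,0,0,0,0],[0.3,-0.005,-0.0119,0,0,0,0],[0.3,0,0,0,0,0,-5],[0.3,0,0,0,0,0,-6],[0.3,0,0,0,0,0,-5],[0.3,0,0,0,0,0,0],[0.3,0,0,0,0,0,0]]'
python3 - <<'E'
from h import *
go([.523,-.098,.270])
a=shot('top');b=shot('side');o=ctrl.get_obs()['tool_pos']
f=lambda a,k:cv2.resize(a,None,fx=k,fy=k,interpolation=cv2.INTER_CUBIC)
for z in(.14,.18): print('nose proj',proj('side',np.array([.523,-.098,z])))
for z in(.2064,.2304): print('axis at TCP',z,proj('side',np.array([*o[:2],z])))
cv2.imwrite('pics/c5.png',np.hstack([f(b[150:270,300:380],5)])[:,:,::-1])
cv2.imwrite('pics/t5.png',a[:,:,::-1])
E
```

```text
t: 6.95
tool_pos: [0.5225, -0.0983, 0.2668]
tool_rot: [-0.288, -3.128, -0.0]
contact_force: [0.8, -0.5, -2.9]
opening: 0.0392
t 6.95 pos [ 0.5225 -0.0983  0.2668] q6 -1.71 yaw y 79.5 zaxis [-8.e-04  4.e-04 -1.e+00] F [ 0.8 -0.5 -2.9] Tq [ 0.02 -0.03 -0.  ] open 0.0392
shift mm [-0.4  0.4 -3.2]
nose proj [336.63128576 254.09221665]
nose proj [337.18163219 238.66392326]
axis at TCP 0.2064 [337.47367028 228.15962296]
axis at TCP 0.2304 [337.82649474 218.18147959]
```

View pics/c5.png

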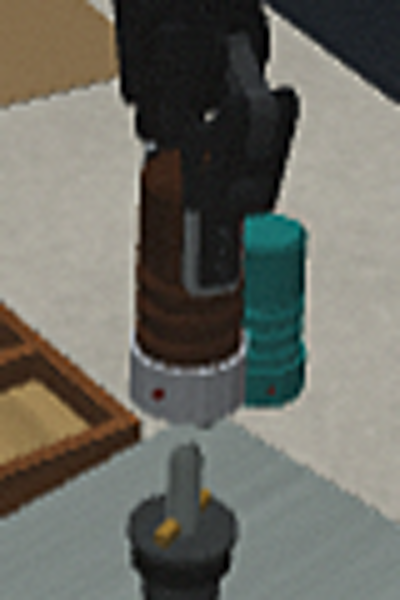

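The side crop shows the foot's centre at column 337.6 and the spindle at 337.3, so they line up. The red dot faces the pin's near end to within several degrees. I'll lower it gently.

```bash
python3 -m creep '[[0.3,0,0,0.008,0,0,0],[0.3,0,0,0.008,0,0,0],[0.3,0,0,0.006,0,0,0],[0.3,0,0,0.003,0,0,0],[0.3,0,0,0.002,0,0,0],[0.3,0,0,0.002,0,0,0],[0.3,0,0,0,0,0,0],[0.3,0,0,0,0,0,0]]'
python3 -m creep '[[0.3,0,0,0.002,0,0,0],[0.3,0,0,0.002,0,0,0],[0.3,0,0,0,0,0,0]]'
python3 -c "
from h import *
go([.523,-.098,.2198])"
```

```text
t: 7.85
tool_pos: [0.5229, -0.0984, 0.2386]
tool_rot: [0.285, 3.128, -0.0]
contact_force: [0.5, 0.1, -1.9]
opening: 0.0386
t: 8.15
tool_pos: [0.5226, -0.0983, 0.2339]
tool_rot: [-0.285, -3.128, -0.0]
contact_force: [-0.3, -0.4, -2.6]
opening: 0.0388
t 8.15 pos [ 0.5226 -0.0983  0.2339] q6 -1.72 yaw y 79.6 zaxis [-5.e-04  2.e-04 -1.e+00] F [-0.3 -0.4 -2.6] Tq [-0.01 -0.   -0.04] open 0.0388
shift mm [-0.3  0.3 14.1]
```

```bash
python3 -m creep '[[0.3,0,0,0.002,0,0,0],[0.3,0,0,0.002,0,0,0],[0.3,0,0,0,0,0,0]]'
python3 -m creep '[[0.3,0,0,0.002,0,0,0],[0.3,0,0,0.002,0,0,0],[0.3,0,0,0.002,0,0,0],[0.3,0,0,0.002,0,0,0],[0.3,0,0,0,0,0,0],[0.3,0,0,0,0,0,0],[0.3,0,0,0,0,0,0]]'
python3 -c "
from h import *
go([.523,-.098,.2028])"
```

```text
t: 8.45
tool_pos: [0.5232, -0.098, 0.2308]
tool_rot: [0.284, 3.128, 0.001]
contact_force: [0.8, 2.5, 0.6]
opening: 0.039
t: 9.15
tool_pos: [0.5229, -0.0977, 0.2216]
tool_rot: [0.284, 3.129, 0.002]
contact_force: [2.7, 5.5, -1.0]
opening: 0.039
t 9.15 pos [ 0.5229 -0.0977  0.2216] q6 -1.72 yaw y 79.6 zaxis [ 3.0e-04  1.5e-03 -1.0e+00] F [ 2.7  5.5 -1. ] Tq [ 1.11 -0.61  0.01] open 0.0390
shift mm [-0.1 -0.3 18.8]
```

Slight sideways contact, about 6 N. I'll shift 0.7 mm towards it and go on down onto the pin.

```bash
python3 -m creep '[[0.3,0,0.0007,0,0,0,0],[0.3,0,0,0.002,0,0,0],[0.3,0,0,0.002,0,0,0],[0.3,0,0,0.002,0,0,0],[0.3,0,0,0.002,0,0,0],[0.3,0,0,0.002,0,0,0],[0.3,0,0,0.002,0,0,0],[0.3,0,0,0.002,0,0,0],[0.3,0,0,0,0,0,0],[0.3,0,0,0,0,0,0]]'
python3 -c "
from h import *
go([.523,-.098,.2028])"
```

```text
t: 10.15
tool_pos: [0.524, -0.0974, 0.2112]
tool_rot: [0.284, 3.125, 0.001]
contact_force: [-0.3, 6.6, 9.4]
opening: 0.0389
t 10.15 pos [ 0.524  -0.0974  0.2112] q6 -1.71 yaw y 79.6 zaxis [ 3.3e-03  3.0e-04 -1.0e+00] F [-0.3  6.6  9.4] Tq [ 1.45 -0.02  0.01] open 0.0389
shift mm [ 0.9 -0.8  8.4]
```

```bash
python3 -m creep '[[0.3,0,0,-0.003,0,0,0],[0.3,0,0.001,0,0,0,0],[0.3,0,0,0,0,0,0],[0.3,0,0,0,0,0,0]]'
python3 - <<'E'
from h import *
go([.523,-.098,.2028])
b=shot('side')
f=lambda a,k:cv2.resize(a,None,fx=k,fy=k,interpolation=cv2.INTER_CUBIC)
cv2.imwrite('pics/c6.png',f(b[170:270,300:380],6)[:,:,::-1])
E
```

```text
t: 10.55
tool_pos: [0.5234, -0.0971, 0.2119]
tool_rot: [0.285, 3.128, -0.001]
contact_force: [1.5, 2.1, 3.3]
opening: 0.0389
t 10.55 pos [ 0.5234 -0.0971  0.2119] q6 -1.71 yaw y 79.6 zaxis [ 0.001 -0.001 -1.   ] F [1.5 2.1 3.3] Tq [ 0.61 -0.43 -0.03] open 0.0389
shift mm [ 0.3 -1.   9.1]
```

View pics/c6.png

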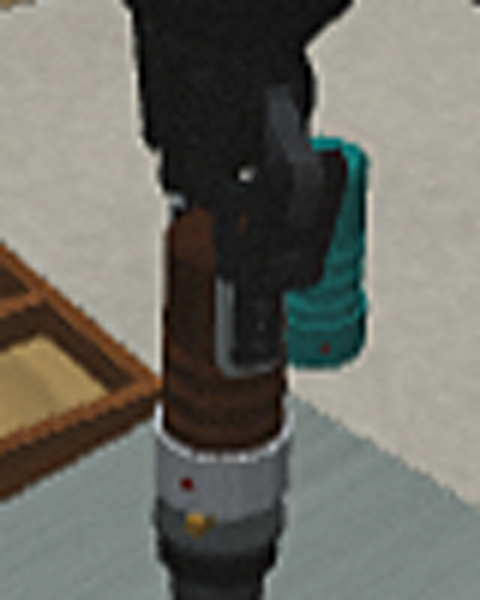

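The foot sits just above the pin, with the red dot (187,483) over the pin's end (197,522) in the crop. It is nearly aligned, and the sideways load is down to 2 N. I'll continue down in small steps.

```bash
python3 -c "
from h import *
for z in (.139,.143,.147,.152): print(z,proj('side',np.array([.523-.023*.515,-.098-.023*.857,z])))"
python3 -m creep '[[0.3,0,0.0003,0.001,0,0,0],[0.3,0,0,0.001,0,0,0],[0.3,0,0,0.001,0,0,0],[0.3,0,0,0,0,0,0],[0.3,0,0,0,0,0,0]]'
python3 -c "
from h import *
go([.523,-.098,.2028])"
python3 -m creep '[[0.3,0,0,0.001,0,0,0],[0.3,0,0,0.001,0,0,0],[0.3,0,0,0,0,0,0],[0.3,0,0,0,0,0,0]]'
python3 -c "
from h import *
go([.523,-.098,.2028])"
```

```text
0.139 [336.39837878 261.49727588]
0.143 [336.45275356 259.98003688]
0.147 [336.50738972 258.45499439]
0.152 [336.57605511 256.53763256]
t: 11.1
tool_pos: [0.5234, -0.0961, 0.2077]
tool_rot: [0.285, 3.128, 0.001]
contact_force: [4.3, 3.8, 0.8]
opening: 0.0388
t 11.10 pos [ 0.5234 -0.0961  0.2077] q6 -1.71 yaw y 79.6 zaxis [ 6.e-04  6.e-04 -1.e+00] F [4.3 3.8 0.8] Tq [ 0.77 -0.89 -0.  ] open 0.0388
shift mm [ 0.  -1.9  4.9]
t: 11.5
tool_pos: [0.5234, -0.0961, 0.2056]
tool_rot: [0.285, 3.128, 0.001]
contact_force: [3.4, 4.2, 0.8]
opening: 0.0385
t 11.50 pos [ 0.5234 -0.0961  0.2056] q6 -1.71 yaw y 79.6 zaxis [ 7.e-04  7.e-04 -1.e+00] F [3.4 4.2 0.8] Tq [ 0.72 -0.93  0.04] open 0.0385
shift mm [ 0.1 -1.9  2.8]
```

```bash
python3 -m creep '[[0.3,-0.0005,0.0005,0.001,0,0,0],[0.3,0,0,0.001,0,0,0],[0.3,0,0,0.001,0,0,0],[0.3,0,0,0,0,0,0],[0.3,0,0,0,0,0,0]]'
python3 -c "
from h import *
go([.523,-.098,.2028])"
python3 -m creep '[[0.3,0,0,0.001,0,0,0],[0.3,0,0,0.001,0,0,0],[0.3,0,0,0,0,0,0],[0.3,0,0,0,0,0,0]]'
python3 -c "
from h import *
go([.523,-.098,.1958])"
```

```text
t: 12.0
tool_pos: [0.5235, -0.096, 0.2026]
tool_rot: [-0.285, -3.128, -0.0]
contact_force: [4.1, 2.0, -1.8]
opening: 0.0392
t 12.00 pos [ 0.5235 -0.096   0.2026] q6 -1.71 yaw y 79.6 zaxis [-6.e-04  1.e-04 -1.e+00] F [ 4.1  2.  -1.8] Tq [ 0.45 -0.83  0.01] open 0.0392
shift mm [ 0.1 -2.1 -0.2]
t: 12.4
tool_pos: [0.5236, -0.096, 0.2012]
tool_rot: [-0.285, -3.128, 0.0]
contact_force: [3.2, 1.9, -0.9]
opening: 0.0389
t 12.40 pos [ 0.5236 -0.096   0.2012] q6 -1.71 yaw y 79.6 zaxis [-3.e-04 -0.e+00 -1.e+00] F [ 3.2  1.9 -0.9] Tq [ 0.44 -0.58 -0.04] open 0.0389
shift mm [ 0.3 -2.1  5.4]
```

```bash
python3 -m creep '[[0.3,0,0,0.001,0,0,0],[0.3,0,0,0.001,0,0,0],[0.3,0,0,0,0,0,0],[0.3,0,0,0,0,0,0]]'
python3 -m creep '[[0.3,0,0,0.001,0,0,0],[0.3,0,0,0.001,0,0,0],[0.3,0,0,0,0,0,0],[0.3,0,0,0,0,0,0]]'
python3 -c "
from h import *
go([.523,-.098,.1958])"
```

```text
t: 12.8
tool_pos: [0.5236, -0.096, 0.1991]
tool_rot: [-0.285, -3.128, 0.0]
contact_force: [2.5, 1.9, -1.3]
opening: 0.039
t: 13.2
tool_pos: [0.5237, -0.096, 0.1971]
tool_rot: [-0.285, -3.128, 0.0]
contact_force: [2.4, 1.9, -1.4]
opening: 0.0388
t 13.20 pos [ 0.5237 -0.096   0.1971] q6 -1.71 yaw y 79.6 zaxis [-2.e-04 -1.e-04 -1.e+00] F [ 2.4  1.9 -1.4] Tq [ 0.4  -0.61  0.03] open 0.0388
shift mm [ 0.3 -2.1  1.3]
```

The slots dropped over the pin with no load. Next is the sleeve, then pressing against the spring.

```bash
python3 -m creep '[[0.3,0,0,0.001,0,0,0],[0.3,0,0,0.001,0,0,0],[0.3,0,0,0.001,0,0,0],[0.3,0,0,0,0,0,0],[0.3,0,0,0,0,0,0],[0.3,0,0,0,0,0,0]]'
python3 -m creep '[[0.3,0,0,0.001,0,0,0],[0.3,0,0,0.001,0,0,0],[0.3,0,0,0,0,0,0],[0.3,0,0,0,0,0,0]]'
python3 -m creep '[[0.3,0,0,0.001,0,0,0],[0.3,0,0,0.001,0,0,0],[0.3,0,0,0,0,0,0],[0.3,0,0,0,0,0,0]]'
python3 -c "
from h import *
go([.523,-.098,.1873])"
```

```text
t: 13.8
tool_pos: [0.524, -0.0961, 0.1955]
tool_rot: [0.285, 3.128, -0.0]
contact_force: [0.4, 2.7, 4.5]
opening: 0.0389
t: 14.2
tool_pos: [0.5241, -0.0961, 0.1936]
tool_rot: [0.285, 3.128, -0.0]
contact_force: [0.1, 1.9, 5.7]
opening: 0.039
t: 14.6
tool_pos: [0.5241, -0.0961, 0.1919]
tool_rot: [0.285, 3.128, -0.001]
contact_force: [-0.4, 2.3, 6.8]
opening: 0.0392
t 14.60 pos [ 0.5241 -0.0961  0.1919] q6 -1.71 yaw y 79.6 zaxis [ 1.1e-03 -4.0e-04 -1.0e+00] F [-0.4  2.3  6.8] Tq [ 0.66 -0.    0.03] open 0.0392
shift mm [ 0.8 -2.   4.6]
```

```bash
python3 -m creep '[[0.3,0,0,0.001,0,0,0],[0.3,0,0,0.001,0,0,0],[0.3,0,0,0.001,0,0,0],[0.3,0,0,0,0,0,0],[0.3,0,0,0,0,0,0]]'
python3 -m creep '[[0.3,0,0,0.001,0,0,0],[0.3,0,0,0.001,0,0,0],[0.3,0,0,0,0,0,0],[0.3,0,0,0,0,0,0]]'
python3 -c "
from h import *
go([.523,-.098,.1868])"
```

```text
t: 15.1
tool_pos: [0.5243, -0.0962, 0.1894]
tool_rot: [0.285, 3.127, -0.001]
contact_force: [-0.8, 2.9, 9.0]
opening: 0.0389
t: 15.5
tool_pos: [0.5243, -0.0962, 0.1877]
tool_rot: [0.285, 3.127, -0.001]
contact_force: [-1.3, 2.5, 9.8]
opening: 0.0391
t 15.50 pos [ 0.5243 -0.0962  0.1877] q6 -1.71 yaw y 79.6 zaxis [ 1.6e-03 -5.0e-04 -1.0e+00] F [-1.3  2.5  9.8] Tq [ 0.74  0.28 -0.  ] open 0.0391
shift mm [ 1.  -2.   0.9]
```

```bash
python3 -m creep '[[0.3,0,0,0.001,0,0,0],[0.3,0,0,0.0005,0,0,0],[0.3,0,0,0,0,0,0],[0.3,0,0,0,0,0,0]]'
python3 -m creep '[[0.3,0,0,0,0,0,4],[0.3,0,0,0,0,0,4],[0.3,0,0,0,0,0,4],[0.3,0,0,0,0,0,0]]'
python3 -c "
from h import *
go([.523,-.098,.1868])"
```

```text
t: 15.9
tool_pos: [0.5244, -0.0962, 0.1866]
tool_rot: [0.285, 3.127, -0.001]
contact_force: [-1.3, 3.0, 11.5]
opening: 0.039
t: 16.3
tool_pos: [0.5245, -0.0962, 0.1866]
tool_rot: [0.611, 3.079, -0.0]
contact_force: [-1.1, 2.3, 11.0]
opening: 0.0392
t 16.30 pos [ 0.5245 -0.0962  0.1866] q6 -1.50 yaw y 67.5 zaxis [ 2.e-03 -6.e-04 -1.e+00] F [-1.1  2.3 11. ] Tq [0.78 0.24 0.05] open 0.0392
shift mm [ 0.6 -2.3 -0.2]
```

```bash
P='python3 -c "
from h import *
go([.523,-.098,.1868])"'
python3 -m creep '[[0.3,0,0,0,0,0,4],[0.3,0,0,0,0,0,4],[0.3,0,0,0,0,0,4],[0.3,0,0,0,0,0,0]]'; eval "$P"
python3 -m creep '[[0.3,0,0,0,0,0,4],[0.3,0,0,0,0,0,4],[0.3,0,0,0,0,0,4],[0.3,0,0,0,0,0,0]]'; eval "$P"
```

```text
t: 16.7
tool_pos: [0.5246, -0.0962, 0.1867]
tool_rot: [0.93, 2.998, 0.0]
contact_force: [-1.9, 2.6, 11.1]
opening: 0.0388
t 16.70 pos [ 0.5246 -0.0962  0.1867] q6 -1.29 yaw y 55.5 zaxis [ 2.6e-03 -8.0e-04 -1.0e+00] F [-1.9  2.6 11.1] Tq [0.73 0.2  0.02] open 0.0388
shift mm [ 0.4 -2.4 -0.1]
t: 17.1
tool_pos: [0.5248, -0.0963, 0.1867]
tool_rot: [1.238, 2.884, 0.001]
contact_force: [-1.4, 2.8, 11.2]
opening: 0.0392
t 17.10 pos [ 0.5248 -0.0963  0.1867] q6 -1.08 yaw y 43.5 zaxis [ 3.e-03 -8.e-04 -1.e+00] F [-1.4  2.8 11.2] Tq [ 0.71  0.15 -0.02] open 0.0392
shift mm [-0.1 -2.5 -0.1]
```

```bash
P='python3 -c "
from h import *
go([.523,-.098,.1868])"'
python3 -m creep '[[0.3,0,0,0,0,0,2],[0.3,0,0,0,0,0,2],[0.3,0,0,0,0,0,1],[0.3,0,0,0,0,0,0]]'; eval "$P"
python3 -m creep '[[0.3,0,0,0,0,0,2],[0.3,0,0,0,0,0,2],[0.3,0,0,0,0,0,0]]'; eval "$P"
```

```text
t: 17.5
tool_pos: [0.5248, -0.0963, 0.1868]
tool_rot: [1.361, 2.828, 0.001]
contact_force: [-1.2, 1.4, 10.1]
opening: 0.0388
t 17.50 pos [ 0.5248 -0.0963  0.1868] q6 -0.99 yaw y 38.6 zaxis [ 3.1e-03 -9.0e-04 -1.0e+00] F [-1.2  1.4 10.1] Tq [0.7  0.07 0.08] open 0.0388
shift mm [-0.2 -2.5 -0. ]
t: 17.8
tool_pos: [0.5248, -0.0963, 0.1867]
tool_rot: [1.459, 2.778, 0.001]
contact_force: [-1.2, 1.9, 10.2]
opening: 0.0386
t 17.80 pos [ 0.5248 -0.0963  0.1867] q6 -0.92 yaw y 34.6 zaxis [ 3.2e-03 -9.0e-04 -1.0e+00] F [-1.2  1.9 10.2] Tq [0.7  0.01 0.06] open 0.0386
shift mm [-0.4 -2.5 -0.1]
```

```bash
P='python3 -c "
from h import *
go([.523,-.098,.1868])"'
python3 -m creep '[[0.3,0,0,0,0,0,2],[0.3,0,0,0,0,0,0],[0.3,0,0,0,0,0,0]]'; eval "$P"
python3 -m creep '[[0.3,0,0,0,0,0,2],[0.3,0,0,0,0,0,0],[0.3,0,0,0,0,0,0]]'; eval "$P"
```

```text
t: 18.1
tool_pos: [0.5249, -0.0963, 0.1868]
tool_rot: [1.507, 2.753, 0.001]
contact_force: [-0.9, 3.1, 10.8]
opening: 0.0392
t 18.10 pos [ 0.5249 -0.0963  0.1868] q6 -0.89 yaw y 32.6 zaxis [ 0.0034 -0.001  -1.    ] F [-0.9  3.1 10.8] Tq [ 0.69 -0.04  0.07] open 0.0392
shift mm [-0.4 -2.5 -0. ]
t: 18.4
tool_pos: [0.525, -0.0963, 0.1868]
tool_rot: [1.554, 2.726, 0.001]
contact_force: [-1.1, 2.5, 10.3]
opening: 0.0385
t 18.40 pos [ 0.525  -0.0963  0.1868] q6 -0.86 yaw y 30.6 zaxis [ 0.0036 -0.0012 -1.    ] F [-1.1  2.5 10.3] Tq [ 0.61 -0.06  0.09] open 0.0385
shift mm [-0.4 -2.5 -0. ]
```

```bash
P='python3 -c "
from h import *
go([.523,-.098,.1868])"'
python3 -m creep '[[0.3,0,0,0,0,0,2],[0.3,0,0,0,0,0,0],[0.3,0,0,0,0,0,0]]'; eval "$P"
python3 -m creep '[[0.3,0,0,0,0,0,2],[0.3,0,0,0,0,0,0],[0.3,0,0,0,0,0,0]]'; eval "$P"
```

```text
t: 18.7
tool_pos: [0.5252, -0.0966, 0.1869]
tool_rot: [1.601, 2.698, 0.001]
contact_force: [0.2, 1.6, 10.0]
opening: 0.039
t 18.70 pos [ 0.5252 -0.0966  0.1869] q6 -0.82 yaw y 28.6 zaxis [ 0.0042 -0.0019 -1.    ] F [ 0.2  1.6 10. ] Tq [ 0.52 -0.11  0.24] open 0.0390
shift mm [-0.2 -2.6  0.1]
t: 19.0
tool_pos: [0.5252, -0.0967, 0.1869]
tool_rot: [1.647, 2.669, 0.001]
contact_force: [-0.4, 1.2, 9.6]
opening: 0.0389
t 19.00 pos [ 0.5252 -0.0967  0.1869] q6 -0.79 yaw y 26.6 zaxis [ 0.0043 -0.0021 -1.    ] F [-0.4  1.2  9.6] Tq [ 0.43 -0.21  0.33] open 0.0389
shift mm [-0.2 -2.5  0.1]
```

The torque rose to 0.24 and then 0.33 N m, so the stop is met at about 51°, slot play included. I'll back off 2° and ease up.

```bash
P='python3 -c "
from h import *
go([.523,-.098,.1868])"'
python3 -m creep '[[0.3,0,0,0,0,0,-2],[0.3,0,0,-0.001,0,0,0],[0.3,0,0,-0.001,0,0,0],[0.3,0,0,-0.001,0,0,0],[0.3,0,0,0,0,0,0],[0.3,0,0,0,0,0,0]]'; eval "$P"
python3 -m creep '[[0.3,0,0,-0.001,0,0,0],[0.3,0,0,-0.001,0,0,0],[0.3,0,0,0,0,0,0],[0.3,0,0,0,0,0,0]]'; eval "$P"
```

```text
t: 19.6
tool_pos: [0.5252, -0.0967, 0.1897]
tool_rot: [1.602, 2.697, 0.001]
contact_force: [-0.3, 1.9, 9.1]
opening: 0.0389
t 19.60 pos [ 0.5252 -0.0967  0.1897] q6 -0.82 yaw y 28.6 zaxis [ 0.0044 -0.002  -1.    ] F [-0.3  1.9  9.1] Tq [ 0.34 -0.34  0.02] open 0.0389
shift mm [-0.1 -2.5  2.9]
t: 20.0
tool_pos: [0.5249, -0.0964, 0.1901]
tool_rot: [1.602, 2.698, 0.001]
contact_force: [4.2, 1.5, 6.3]
opening: 0.0389
t 20.00 pos [ 0.5249 -0.0964  0.1901] q6 -0.82 yaw y 28.6 zaxis [ 0.0036 -0.0012 -1.    ] F [4.2 1.5 6.3] Tq [ 0.31 -1.12  0.1 ] open 0.0389
shift mm [-0.4 -2.5  3.3]
```

```bash
P='python3 -c "
from h import *
go([.523,-.098,.1868])"'
python3 -m creep '[[0.3,0,0,-0.001,0,0,0],[0.3,0,0,-0.001,0,0,0],[0.3,0,0,0,0,0,0],[0.3,0,0,0,0,0,0]]'; eval "$P"
```

```text
t: 20.4
tool_pos: [0.5247, -0.0963, 0.1903]
tool_rot: [1.603, 2.699, 0.002]
contact_force: [6.5, 0.3, -0.4]
opening: 0.0391
t 20.40 pos [ 0.5247 -0.0963  0.1903] q6 -0.82 yaw y 28.6 zaxis [ 3.1e-03 -7.0e-04 -1.0e+00] F [ 6.5  0.3 -0.4] Tq [ 0.2  -1.92  0.03] open 0.0391
shift mm [-0.7 -2.4  3.5]
```

It holds against a 4 mm over-lift and the force reads about zero, so it is locked. I'll relax the side load and release.

```bash
P='python3 -c "
from h import *
go([.523,-.098,.1868])"'
python3 -m creep '[[0.3,-0.0005,0.001,0.001,0,0,0],[0.3,0,0,0,0,0,0],[0.3,0,0,0,0,0,0]]'; eval "$P"
python3 -m creep '[[0.45,0,0,0,0,0,0],[0.6,0,0,0,0,0,0],[0.8,0,0,0,0,0,0],[1,0,0,0,0,0,0],[1,0,0,0,0,0,0],[1,0,0,0,0,0,0],[1,0,0,0,0,0,0],[1,0,0,0,0,0,0],[1,0,0,0,0,0,0]]'; eval "$P"
```

```text
t: 20.7
tool_pos: [0.5251, -0.0963, 0.1901]
tool_rot: [1.604, 2.7, -0.001]
contact_force: [3.6, -0.6, 3.1]
opening: 0.0392
t 20.70 pos [ 0.5251 -0.0963  0.1901] q6 -0.82 yaw y 28.6 zaxis [ 6.e-04 -9.e-04 -1.e+00] F [ 3.6 -0.6  3.1] Tq [-0.   -0.99  0.06] open 0.0392
shift mm [-0.5 -2.6  3.3]
t: 21.6
tool_pos: [0.5249, -0.0959, 0.1898]
tool_rot: [-1.604, -2.701, 0.0]
contact_force: [-0.5, -0.4, -0.7]
opening: 0.0852
t 21.60 pos [ 0.5249 -0.0959  0.1898] q6 -0.82 yaw y 28.6 zaxis [-1.e-04  0.e+00 -1.e+00] F [-0.5 -0.4 -0.7] Tq [-0.02 -0.01 -0.01] open 0.0852
shift mm [-0.9 -2.6  3. ]
```

```bash
python3 -m creep '[[1,0,0,-0.01,0,0,0],[1,0,0,-0.02,0,0,0],[1,0,0,-0.03,0,0,0],[1,0,0,-0.03,0,0,0],[1,0,0,-0.03,0,0,0],[1,0,0,-0.02,0,0,0],[1,0,0,0,0,0,0],[1,0,0,0,0,0,0]]'
python3 - <<'E'
from h import *
go([.523,-.098,.1868])
b=shot('side')
f=lambda a,k:cv2.resize(a,None,fx=k,fy=k,interpolation=cv2.INTER_CUBIC)
cv2.imwrite('pics/c7.png',f(b[170:320,220:400],4)[:,:,::-1])
for z in(.131,.136,.231): print(z,proj('side',np.array([.523,-.098,z])),proj('side',np.array([.523-.023*.515,-.098-.023*.857,z])))
E
```

```text
t: 22.4
tool_pos: [0.5249, -0.0959, 0.33]
tool_rot: [1.604, 2.701, 0.0]
contact_force: [0.1, 0.6, -0.0]
opening: 0.0853
t 22.40 pos [ 0.5249 -0.0959  0.33  ] q6 -0.82 yaw y 28.6 zaxis [ 7.e-04 -2.e-04 -1.e+00] F [ 0.1  0.6 -0. ] Tq [ 0.01 -0.01  0.01] open 0.0853
shift mm [ -0.8  -2.7 143.2]
0.131 [336.51098345 257.45777516] [336.29040653 264.50856428]
0.136 [336.5776619  255.59269725] [336.35776819 262.63011739]
0.231 [337.92247783 217.8118463 ] [337.71829109 224.52321944]
```

View pics/c7.png

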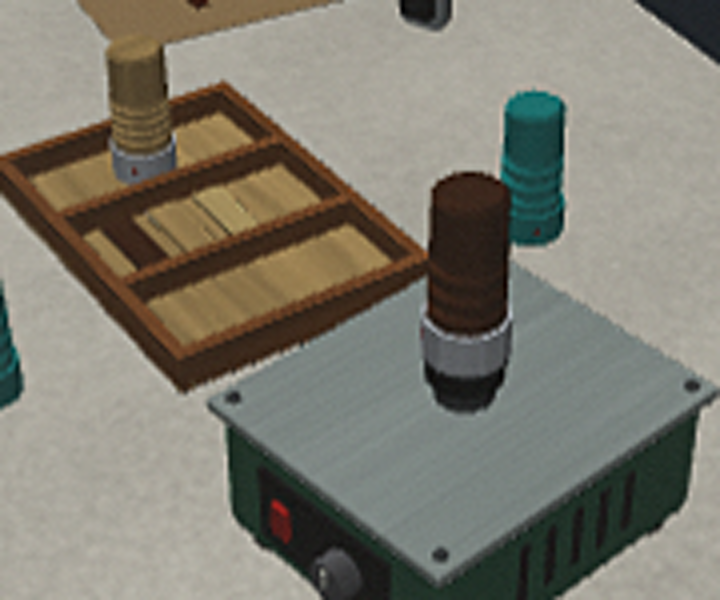

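The side view shows the dark head upright on the spindle, its top centre at about crop (469,195), which is px row 218.8. A height of -9 mm predicts row 217.8 and an unlocked head about 216. The pale head stands in its place and the hand is clear.

```bash
python3 -c "
from h import *
print(finish_job())"
```

```text
the job is handed in; nothing more can be done
None
```

The dark head is on the burnisher's spindle and, by my checks, locked and upright. The hand is clear and the job was handed in at about 22 s of the 72 s allowed.

- **Fitting:** I gripped the head in the tray and lined its slots up with the pin as seen in the pictures. It dropped over the pin without the turning search, at about 12 N or less.
- **Locking:** I pressed it down about 13 mm below the pin against roughly 13 N. I turned it clockwise until it met the stop at about 51°, slot play included, where the twist reached about 0.33 N m. That is a little above the spindle's 0.25 N m slip. I then backed off 2° and eased up.
- **Lock check:** With the head still gripped, lifting 4 mm more moved it only about 0.6 mm, at about 9.5 mm below the pin by the arm's reading.
- **After release:** The wrist force read about zero. The last side picture puts the head's top within about 1 px of the locked height.
- **What was off or unsure:**
  - On the way down the head bound on the spindle with about 12 N upward and 7 N sideways, until I shifted it about 1 mm.
  - The height read from the foot in the last picture, about 7 mm below the pin, was less clear than the other two checks.
  - The pale head stood in its place in that picture. I did not check the dye dishes again, but the arm never went near them.

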